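# Fit the drive ring on the lens polisher's spindle

## Task

Fit the drive ring with the two inner tabs onto the lens polisher's upright spindle: rest it on the spindle with light pressure, turn it until its tabs drop into the keyways, and let it down fully home, flat on the spindle's flange, then let go of it. Be gentle, for the spindle is only lightly sprung and must not be forced down hard onto its stop, and leave the plain spacer and the other things on the bench where they are.

Things in the scene. Friction and masses are not known exactly. Their poses are not given: they have to be found in the camera images.
- ring_center (a point): Centre, half-way up, of the drive ring: loose round aluminium ring flat on the black mat, 66 mm outside, 22 mm high, 0.18 kg (+-30 %), bore 42.4 mm. Two opposite tabs, as high as the ring and 8 mm wide, stick into the bore along the ring's own x axis, 31 mm free between their ends; z is its axis. Either way up or round will do. The plain spacer of the same outer size has no tabs.
- polisher: Lens polisher: white housing fixed on the bench, 240 mm (its x) by 200 mm (its y), deck 60 mm high, grey control strip with a knob up to 80 mm high along its -x side, round bowl rim 150 mm across and 73 mm high about the spindle. Origin at the centre of its underside; z up.
- spindle_seat (a point): Centre of the top face of the spindle's flange (56 mm across), where the ring's underside must rest; 86 mm above the bench when not pressed. Axes as the polisher's. The spindle stands upright on it. The whole spindle with flange is sprung: it gives from about 2.5 N of downward push, yields 1.5 N per mm and meets a hard stop after 8 mm; it springs back up when the tabs drop in, so the push falls away.
- key_top (a point): Centre of the top of the spindle's keyed part: 40 mm diameter, 16 mm high above the flange, with two opposite keyways 10.4 mm wide over its whole height, cut in to the 28 mm core. A ring whose tabs are out of line rests on this top; in line, it slides down freely. The keyways' angle differs each time and is not measured (axes here are the polisher's): see or feel it.
- spindle_tip (a point): Tip of the spindle's plain 28 mm pin, 34 mm above the flange, tapered to 23 mm at the top over its last 4 mm, on the same axis as key_top and spindle_seat. The line through the two keyways lies within 0.7 rad, either way, of the polisher's x axis, seen from above. A stiff brake (about 0.8 N m) holds the spindle against turning.
- spacer: Plain aluminium spacer, 66 mm across, 22 mm high, no tabs; to be left alone. Origin at the centre of its underside.
- blank1: Round glass lens blank, 66 mm across, 7 mm thick, lying on the mat; to be left alone. Origin under its centre.
- blank2: Round glass lens blank, 70 mm across, 8 mm thick; to be left alone. Origin under its centre.
- jar: White jar with a cap, 60 mm across, 75 mm high; to be left alone. Origin under its centre.
- driver: Screwdriver lying on the bench along its x axis; to be left alone.
- spanner: Steel spanner, 150 mm long, lying along its x axis; to be left alone.
- dish: White ceramic dish, 90 mm across, 30 mm high; to be left alone. Origin under its centre.
There are look-alikes about, which are no part of the job. What is shaped like the part that bears ring_center but green or orange is not meant.

How it is judged:
At the end, for the whole second after the job is handed in: The drive ring is on the spindle with its tabs in the keyways and rests flat on the flange: its centre within 2 mm of 11 mm above the flange and within 3 mm of the spindle's axis, tilted less than 0.06 rad, and let go (z of ring_center in the frame of spindle_seat between 0.009 and 0.013 m and horizontal distance between ring_center and spindle_seat below 0.003 m and angle between ring_center's own z axis and vertical below 0.06 rad); the robot touches nothing.
It fails at once if the polisher or its spindle is pressed or knocked with more than 30 N (contact force between anything else and polisher above 30 N).
It fails at once if the spacer or another bystander is moved by more than 25 mm (distance of any of spacer, blank1, blank2, jar, driver, spanner, dish from where it was at the start of the episode above 0.025 m).
It also fails if it takes over 56 s, if anything falls off the work surface, if the arm or the gripper's body presses on something with over 40 N, if the wrist force passes 120 N, or if a joint passes its speed limit or range.

## Robot

A 6-joint arm with a two-finger parallel gripper is mounted at the origin on the work surface. World frame = base frame: x ahead of the robot, y to its left, z up, the work surface at z = 0. Lengths are in m, angles in rad, forces in N, time in s.
With the tool pointing down it reaches from about 0.25 to 0.775 m from the base axis. Payload 4 kg.
Tool frame: the origin (TCP) lies on the centre line of the jaws, within the pads' length; the fingertips stand 8 mm ahead of it and the grasp point (between the pads) lies 11 mm behind it (tip_extent is the distance from the TCP to the fingertips, in m); z points along the fingers, y is the line along which they close (so a half turn about z gives the same grasp; the last joint's range is limited). The gripper opens to 85 mm and grips with 20 to 120 N. Pads are 22 mm wide; open, the fingers measure 114 mm over their backs; the gripper's body (76 mm by 85 mm) begins 54 mm behind the grasp point. The pads swing forward as they close: fully open they stand 13 mm farther back than shut.
Start: joints at [1.178, 0.087, 1.371, -0, 1.684, -0.103], TCP at [0.157, 0.527, 0.239] pointing down, gripper open.
Joint ranges: [-3.1, 3.1], [-0.76, 2.03], [0.27, 2.55], [-1.08, 4.22], [0.17, 2.65], [-2.57, 2.57]. Speed limits (rad/s): [2.79, 2.79, 3.14, 3.14, 3.14, 3.14].

## Interface

Orientations are given as a 3x3 rotation matrix whose columns are the frame's x, y, z axes.
In Python, from station import get_state, read_camera, camera_model, hand_in, tip_extent gives the robot as it stands.
- The arm moves only by the shell command python3 -m pendant 'ROWS' [FORCE]. ROWS is JSON, a list of rows, each a list of 3 entries, a list of its own where there are three numbers: the opening, from 0 (shut) to 1 (fully open), then the shift along the tool's x, y, z in cm, then the turn about the tool's z in rad. In form: [[fingers, [tx, ty, tz], spin], ...]. A call has 1 to 20 rows; each row shifts and turns the commanded pose from where the row before left it, along the tool's axes as they then stand; what a row does not reach is not made up. A row lasts 1/10 s, in which the tool goes at most 50 mm and 8.59 degrees, less where a joint would pass 70% of its speed; a pose out of reach is approached as far as the arm can. A call is refused whole if a number of a shift passes 5 or a number of a turn 0.15, either way. A call with a gripper value outside its range is refused whole. The fingers move at their own pace and stop on an object; FORCE is the grip in N (left out, the last holds). Time passes only in rows, so rows that do not move let the fingers close. It gives the time, the measured TCP pose, the force, the opening and the grip force at its end, in the units of the state.
- get_state(): the state, without advancing time (a new reading comes with each control period).
- read_camera(name): name is "scene" or "top" or "wrist"; returns the picture (384x512x3 uint8, blue, green, red); there is no depth.
- camera_model(name): a dict with "K" (3x3 intrinsics, pixels), "xyz" and "orientation" of the camera in the world; the wrist camera has in their place "mount" (4x4, takes a point from camera to tool coordinates, whose origin is the TCP and whose axes are the flange's). Camera axes: x right, y down, z forward; pixel columns grow to the right and rows downward; lengths in m; the calibration is good to about 2 mm. A picture is of the moment at which its call begins: read the wrist's pose just before it. camera_model takes no time and is no camera call.
- hand_in(): hands the job in; it is judged then, once.
The state is a dict: "time": time; "joint_positions": joint angles; "qvel": joint speeds; "tau": joint torques, N m; "tool_pos": TCP position; "ee_rot": TCP orientation; "ft_force": force on the tool from outside, world axes, zero at the start; "torque": the same for the moment, N m; "width": finger opening in m; "grasp_force": force on a finger pad.
Only numpy, scipy, OpenCV 4.12 (cv2) and the standard library are available. Lean on these libraries where they do the work, as an engineer would, in place of code of your own. Each camera call takes 0.05 s, during which the arm holds its last target. There are 200 camera calls.

## Working session

There is one attempt and no reset: what is moved stays moved. The work goes in short steps, Python scripts to look and compute and a shell command to move; the robot and the scene stay as the last step left them, time stands still between calls to the robot, and variables do not carry over. Pictures are saved under pics/ and viewed, at most 10 in all, crops included, and the job is handed in when it is done.

```bash
mkdir -p pics; ls; python3 - <<'E'
from station import *
import cv2,numpy as np
np.set_printoptions(precision=4,suppress=True)
s=get_state();print(s)
for n in("top","scene"):
    cv2.imwrite(f"pics/{n}0.png",read_camera(n));print(n,camera_model(n))
print(camera_model("wrist"),tip_extent)
E
```

```text
pics
{'time': 0.0, 'joint_positions': array([ 1.1779,  0.088 ,  1.3723, -0.0001,  1.6836, -0.1031]), 'qvel': array([ 0.0001, -0.0005, -0.0001, -0.0002, -0.0002, -0.0004]), 'tau': array([  0.0018, -35.1852, -31.3284,   0.    ,   0.0106,  -0.    ]), 'tool_pos': array([0.157 , 0.5266, 0.2381]), 'ee_rot': array([[-0.9583,  0.2858, -0.0008],
       [ 0.2858,  0.9583, -0.0021],
       [ 0.0002, -0.0023, -1.    ]]), 'ft_force': array([-0.3423,  0.0135,  0.5339]), 'torque': array([0.0067, 0.0057, 0.0985]), 'grasp_force': 0.0, 'width': 0.08563604368054907}
top {'K': array([[424.3353,   0.    , 257.7922],
       [  0.    , 424.3353, 195.8049],
       [  0.    ,   0.    ,   1.    ]]), 'xyz': array([ 0.2606, -0.0034,  1.5039]), 'orientation': array([[ 0.0183, -0.9812,  0.1921],
       [-0.9996, -0.0222, -0.0183],
       [ 0.0223, -0.1917, -0.9812]])}
scene {'K': array([[442.1605,   0.    , 255.403 ],
       [  0.    , 442.1605, 186.463 ],
       [  0.    ,   0.    ,   1.    ]]), 'xyz': array([ 1.3992, -0.3495,  0.9886]), 'orientation': array([[ 0.3549,  0.6512, -0.6708],
       [ 0.9349, -0.2489,  0.2531],
       [-0.0021, -0.7169, -0.6972]])}
{'K': array([[325.1777,   0.    , 255.0221],
       [  0.    , 325.1777, 188.6244],
       [  0.    ,   0.    ,   1.    ]]), 'mount': array([[ 0.0001, -0.9445, -0.3284,  0.0852],
       [ 1.    ,  0.0005, -0.0012, -0.0002],
       [ 0.0013, -0.3284,  0.9445, -0.1339],
       [ 0.    ,  0.    ,  0.    ,  1.    ]])} 0.008
```

View pics/top0.png

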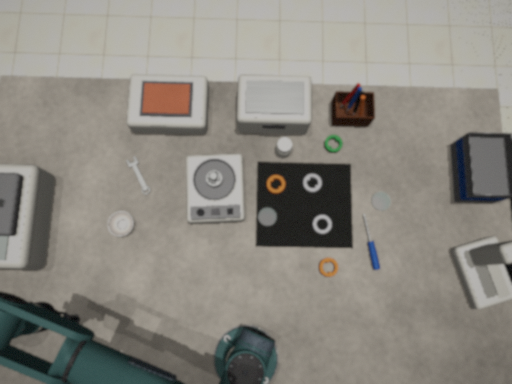

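View pics/scene0.png

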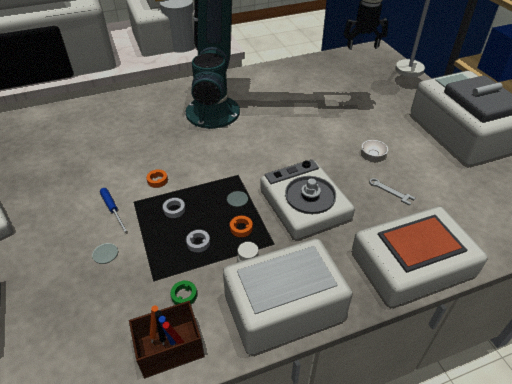

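Candidates in the top view: aluminium rings at (313,183) and (322,224); orange at (276,184) and (328,267) and green at (333,144) are ruled out by colour. The polisher's spindle is near (214,179). Next is a close crop of both silver rings and the spindle.

```bash
cat > h.py <<'E'
from station import *
import cv2,numpy as np
np.set_printoptions(precision=4,suppress=True)
def cam(n,s=None):
    m=camera_model(n)
    if n!="wrist": return m["K"],m["xyz"],m["orientation"]
    M=m["mount"];R=s["ee_rot"]
    return m["K"],s["tool_pos"]+R@M[:3,3],R@M[:3,:3]
def ray(c,uv,z):
    K,x,R=c;d=R@np.linalg.inv(K)@[uv[0],uv[1],1];return x+d*(z-x[2])/d[2]
def proj(c,p):
    K,x,R=c;q=K@R.T@(np.asarray(p)-x);return q[:2]/q[2]
E
python3 - <<'E'
from h import *
t=cv2.imread("pics/top0.png");s=cv2.imread("pics/scene0.png")
f=lambda i,u,v,r=24:cv2.resize(i[v-r:v+r,u-r:u+r],(390,290) if 0 else (290,290),interpolation=cv2.INTER_CUBIC)
a=np.hstack([f(t,313,183),f(t,322,224)]);b=np.hstack([f(s,198,241),f(s,174,208)])
cv2.imwrite("pics/crop1.png",np.vstack([a,b]))
c=cam("top")
for n,uv,z in[("A",(313,183),.022),("B",(322,224),.022),("spin",(213.5,177),.12),("rim",(213.5,180),.073)]:print(n,ray(c,uv,z))
c=cam("scene")
for n,uv,z in[("A",(198,240),.022),("B",(174,207),.022),("spin",(311,183),.12),("rim",(311,195),.073)]:print(n,ray(c,uv,z))
E
```

```text
A [ 0.6021 -0.2285  0.022 ]
B [ 0.4546 -0.2593  0.022 ]
spin [0.5923 0.1201 0.12  ]
rim [0.5929 0.1238 0.073 ]
A [ 0.6123 -0.2243  0.022 ]
B [ 0.4647 -0.2577  0.022 ]
spin [0.6067 0.1182 0.12  ]
rim [0.6094 0.1214 0.073 ]
```

View pics/crop1.png

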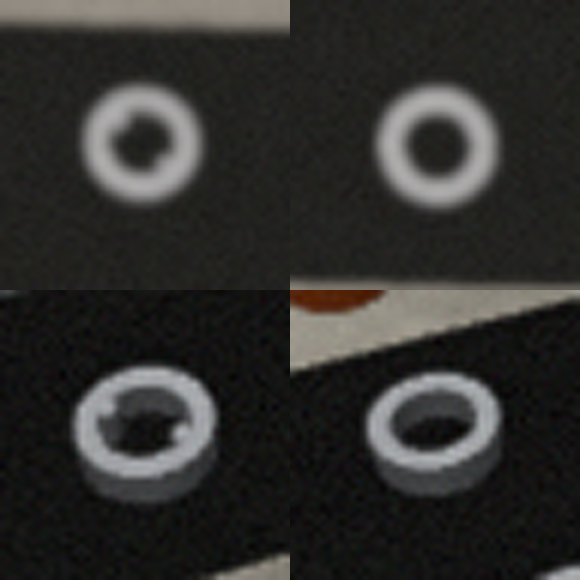

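The upper-left tabbed ring A, at top pixel (313,183), is the drive ring: both views show its two tabs. B at (322,224) is plain, so it's the spacer. I'll view the spindle's keyways with the wrist camera first, while the gripper is empty.

```bash
python3 -m pendant '[[1,[-4.45,-1.9,0.4],0],[1,[-4.45,-1.9,0.4],0],[1,[-4.45,-1.9,0.4],0],[1,[-4.45,-1.9,0.4],0],[1,[-4.45,-1.9,0.4],0],[1,[-4.45,-1.9,0.4],0],[1,[-4.45,-1.9,0.4],0],[1,[-4.45,-1.9,0.4],0],[1,[-4.45,-1.9,0.4],0],[1,[-4.45,-1.9,0.4],0],[1,[-4.45,-1.9,0.4],0],[1,[-4.45,-1.9,0.4],0],[1,[-4.45,-1.9,0.4],0],[1,[-4.45,-1.9,0.4],0],[1,[0,0,0],0],[1,[0,0,0],0],[1,[0,0,0],0]]'
cat > w.py <<'E'
from h import *
import sys,pickle
s=get_state();im=read_camera("wrist")
cv2.imwrite(f"pics/{sys.argv[1]}.png",im);pickle.dump(s,open(f"pics/{sys.argv[1]}.pkl","wb"))
print(s["time"],s["tool_pos"],s["ee_rot"],s["joint_positions"],s["ft_force"])
E
python3 w.py w1; python3 - <<'E'
from h import *;import pickle
c=cam("wrist",pickle.load(open("pics/w1.pkl","rb")))
print(proj(c,(.6,.119,.102)))
E
```

```text
time: 1.8
tool_pos: [0.6775, 0.0949, 0.1831]
ee_rot: [[-0.959, 0.285, -0.001], [0.285, 0.959, 0.001], [0.001, 0.0, -1.0]]
ft_force: [0.2, 0.2, -0.4]
width: 0.0854
grasp_force: 0.0
1.8 [0.6775 0.0949 0.1831] [[-0.9585  0.285  -0.0009]
 [ 0.285   0.9585  0.0006]
 [ 0.001   0.0003 -1.    ]] [ 0.056   0.4039  1.097   0.0006  1.6415 -1.2257] [ 0.2499  0.1562 -0.424 ]
[257.2893  82.4748]
```

View pics/w1.png

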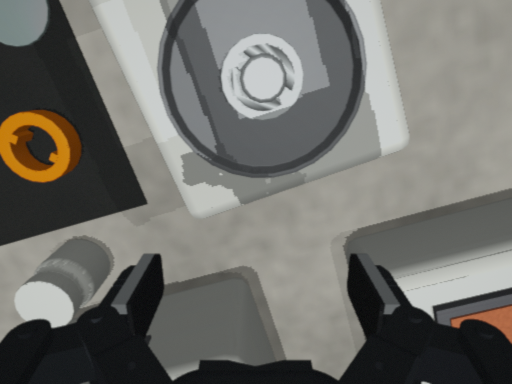

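Spindle tip near (264,78), bowl rim around it, jar at (60,285) and orange ring at (40,145). I'll rectify the keyed-top plane and zoom in.

```bash
python3 - <<'E'
from h import *;import pickle
c=cam("wrist",pickle.load(open("pics/w1.pkl","rb")));im=cv2.imread("pics/w1.png")
for z,uv in((.12,(264.5,77)),(.102,(262,76)),(.086,(261,77))):print(z,ray(c,uv,z))
g=cv2.cvtColor(im,cv2.COLOR_BGR2GRAY)
x0,y0=.604,.122;S=580
def rect(z,h):
    P=[(x0+h,y0+h),(x0+h,y0-h),(x0-h,y0-h),(x0-h,y0+h)]  # up=+x, left=+y
    H=cv2.getPerspectiveTransform(np.float32([proj(c,(*p,z)) for p in P]),np.float32([[0,0],[S,0],[S,S],[0,S]]))
    return cv2.warpPerspective(im,H,(S,S),flags=cv2.INTER_CUBIC)
r=rect(.102,.035);cv2.imwrite("pics/spin1.png",r)
E
```

```text
0.12 [0.598  0.1238 0.12  ]
0.102 [0.5971 0.1229 0.102 ]
0.086 [0.5977 0.1224 0.086 ]
```

View pics/spin1.png

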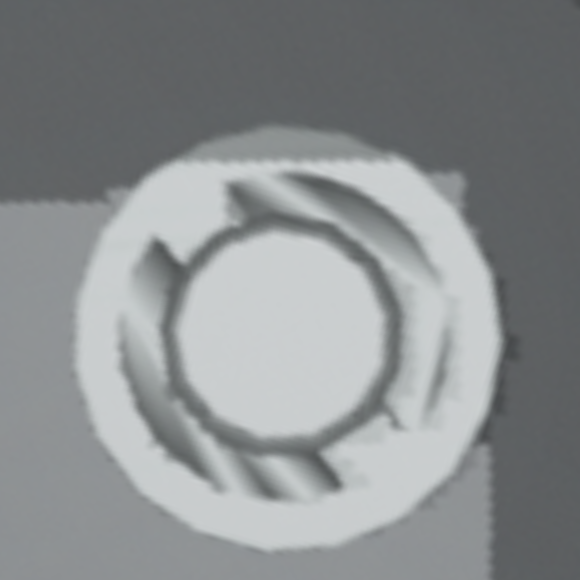

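Keyways lie in the gaps at upper left (197,217) and lower right (372,450). That makes the angle about 0.64 rad from world x, with the centre near (0.598,0.123). Now over to the ring.

```bash
python3 -m pendant '[[1,[-0.92,-4.7,0.3],0],[1,[-0.92,-4.7,0.3],0],[1,[-0.92,-4.7,0.3],0],[1,[-0.92,-4.7,0.3],0],[1,[-0.92,-4.7,0.3],0],[1,[-0.92,-4.7,0.3],0],[1,[-0.92,-4.7,0.3],0],[1,[0,0,0],0],[1,[0,0,0],0],[1,[0,0,0],0]]'
python3 w.py w2; python3 - <<'E'
from h import *;import pickle
c=cam("wrist",pickle.load(open("pics/w2.pkl","rb")));im=cv2.imread("pics/w2.png")
print(proj(c,(.605,-.227,.022)))
x0,y0=.605,-.227;S=580;z=.022;h=.05
P=[(x0+h,y0+h),(x0+h,y0-h),(x0-h,y0-h),(x0-h,y0+h)]
H=cv2.getPerspectiveTransform(np.float32([proj(c,(*p,z)) for p in P]),np.float32([[0,0],[S,0],[S,S],[0,S]]))
r=cv2.warpPerspective(im,H,(S,S),flags=cv2.INTER_CUBIC);cv2.imwrite("pics/ring1.png",r)
g=cv2.cvtColor(r,cv2.COLOR_BGR2GRAY);print(np.percentile(g,[5,50,95]))
b=((g>150)*255).astype('uint8')
for k in cv2.findContours(b,cv2.RETR_CCOMP,cv2.CHAIN_APPROX_NONE)[0]:
    if len(k)>300:
        (x,y),rr=cv2.minEnclosingCircle(k);print("circ",x0-(y-290)*.1/S,y0-(x-290)*.1/S,rr*.1/S,len(k))
E
```

```text
time: 2.85
tool_pos: [0.6462, -0.2375, 0.1632]
ee_rot: [[-0.959, 0.284, 0.001], [0.284, 0.959, 0.0], [-0.001, 0.001, -1.0]]
ft_force: [-0.2, 0.5, -0.2]
width: 0.0855
grasp_force: 0.0
2.85 [ 0.6462 -0.2375  0.1632] [[-0.9589  0.2837  0.0012]
 [ 0.2837  0.9589  0.0004]
 [-0.001   0.0007 -1.    ]] [-0.4349  0.4191  1.1158  0.0009  1.6058 -1.7181] [-0.1968  0.4677 -0.2195]
[253.605 129.122]
[ 35.  53. 187.]
circ 0.6054708178290005 -0.22539147633519666 0.03275806821625808 1088
circ 0.604963773530105 -0.22570141917261585 0.02247868768100081 823
```

View pics/ring1.png

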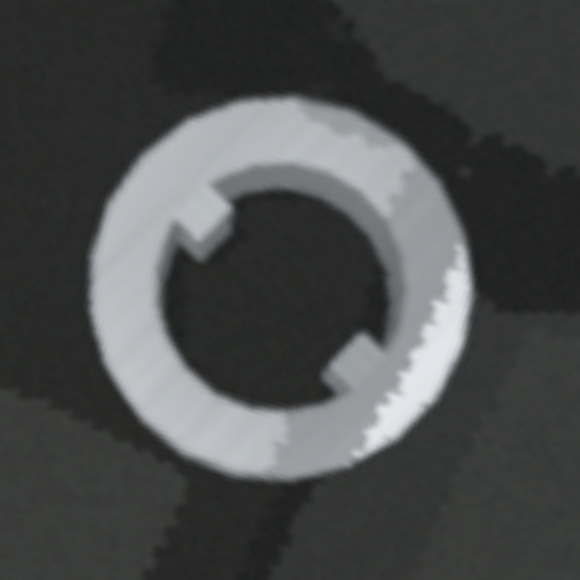

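Ring centre (0.6054,-0.2255), outer radius 32.8 mm against 33 expected, so it checks out. Tabs run at about 0.77 rad, ends at (218,226) and (343,356). The required yaw is only -0.13, so I'll keep the tool yaw. Descending for the grasp.

```bash
python3 -m pendant '[[1,[1.42,0,3],0],[1,[1.42,0,3],0],[1,[1.42,0,3],0],[1,[0,0,2],0],[1,[0,0,2],0],[1,[0,0,1],0],[1,[0,0,0.5],0],[1,[0,0,0.2],0],[1,[0,0,0],0],[1,[0,0,0],0]]' 30
python3 w.py w3
```

```text
time: 3.9
tool_pos: [0.6059, -0.2276, 0.0166]
ee_rot: [[-0.958, 0.286, 0.002], [0.286, 0.958, -0.001], [-0.002, -0.0, -1.0]]
ft_force: [0.1, -0.5, 0.6]
width: 0.0852
grasp_force: 0.0
3.9 [ 0.6059 -0.2276  0.0166] [[-0.9584  0.2856  0.0021]
 [ 0.2856  0.9584 -0.0009]
 [-0.0023 -0.0002 -1.    ]] [-0.447   0.431   1.4026  0.0001  1.3056 -1.7282] [ 0.1038 -0.458   0.6347]
```

View pics/w3.png

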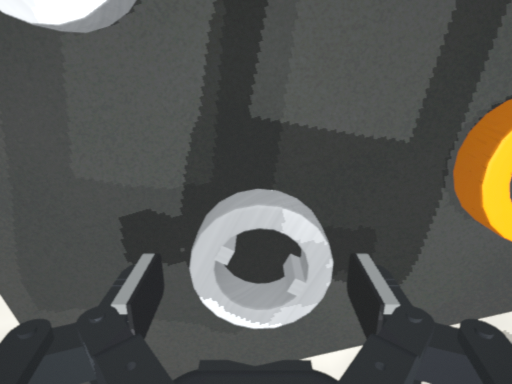

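Ring at (262,258), between the open pads; the spacer at upper left is clear. I need to know where the tips and the ring stand relative to the TCP.

```bash
python3 - <<'E'
from h import *;import pickle
s=pickle.load(open("pics/w3.pkl","rb"));c=cam("wrist",s)
T=lambda p:s["tool_pos"]+s["ee_rot"]@np.array(p)
for t in(-.005,0,.005,.008):
  print(t,[proj(c,T((x,-.0426,t))) for x in(-.011,.011)])
im=cv2.imread("pics/w3.png");g=cv2.cvtColor(im,cv2.COLOR_BGR2GRAY)
q=np.array([[np.r_[proj(c,(.6055+.0333*np.cos(a)+dx,-.2265+.0333*np.sin(a)+dy,.022))] for a in np.linspace(0,6.28,90)] for dx,dy in [(0,0)]])
# rectify top plane & circle
S=580;h=.05;x0,y0=.6055,-.2265;z=.022
P=[(x0+h,y0+h),(x0+h,y0-h),(x0-h,y0-h),(x0-h,y0+h)]
H=cv2.getPerspectiveTransform(np.float32([proj(c,(*p,z)) for p in P]),np.float32([[0,0],[S,0],[S,S],[0,S]]))
r=cv2.cvtColor(cv2.warpPerspective(im,H,(S,S)),cv2.COLOR_BGR2GRAY)
b=((r>140)*255).astype('uint8')
for k in cv2.findContours(b,cv2.RETR_CCOMP,cv2.CHAIN_APPROX_NONE)[0]:
    if len(k)>500:
        (x,y),rr=cv2.minEnclosingCircle(k);p=np.array([x0-(y-290)*.1/S,y0-(x-290)*.1/S,.022]);print(p,rr*.1/S,s["ee_rot"].T@(p-s["tool_pos"]))
E
```

```text
-0.005 [array([165.3902, 291.5292]), array([160.9652, 250.3844])]
0 [array([168.0807, 285.0783]), array([163.923 , 244.9125])]
0.005 [array([170.6151, 279.0016]), array([166.7012, 239.7727])]
0.008 [array([172.0664, 275.5219]), array([168.2887, 236.8359])]
[ 0.6027 -0.2244  0.022 ] 0.03649259896113955 [ 0.004   0.0021 -0.0054]
[ 0.6008 -0.2227  0.022 ] 0.0184579586160594 [ 0.0063  0.0033 -0.0054]
```

The visible tips match about 6 mm behind the TCP when open, so I need to go about 12 mm lower. I'll centre by (0.1, 0.2) cm, close, lift slightly and look.

```bash
python3 -m pendant '[[1,[0.1,0.2,0.6],0],[1,[0,0,0.6],0],[1,[0,0,0],0],[0.6,[0,0,0],0],[0.6,[0,0,0],0],[0.6,[0,0,0],0],[0.6,[0,0,0],0],[0.6,[0,0,0],0],[0.6,[0,0,0],0]]' 35
python3 w.py w4
```

```text
time: 4.85
tool_pos: [0.6051, -0.2254, 0.0038]
ee_rot: [[-0.958, 0.286, 0.001], [0.286, 0.958, -0.0], [-0.001, -0.0, -1.0]]
ft_force: [0.1, -0.1, 1.1]
width: 0.0649
grasp_force: 41.4
4.85 [ 0.6051 -0.2254  0.0038] [[-0.9583  0.2858  0.0011]
 [ 0.2858  0.9583 -0.0004]
 [-0.0012 -0.0001 -1.    ]] [-0.4443  0.4416  1.4158  0.0001  1.283  -1.7253] [ 0.1115 -0.097   1.1445]
```

```bash
python3 -m pendant '[[0.6,[0,0,-1],0],[0.6,[0,0,-3],0],[0.6,[0,0,-4],0],[0.6,[0,0,-4],0],[0.6,[0,0,-4],0],[0.6,[0,0,0],0],[0.6,[0,0,0],0]]'
python3 w.py w5;python3 - <<'E'
from h import *;import pickle
s=pickle.load(open("pics/w5.pkl","rb"));c=cam("wrist",s);im=cv2.imread("pics/w5.png")
R=s["ee_rot"];S=580;h=.045
P=[(h,h),(h,-h),(-h,-h),(-h,h)] # tool: up=+x,left=+y
H=cv2.getPerspectiveTransform(np.float32([proj(c,s["tool_pos"]+R@np.array((*p,-.0182))) for p in P]),np.float32([[0,0],[S,0],[S,S],[0,S]]))
cv2.imwrite("pics/held.png",cv2.warpPerspective(im,H,(S,S),flags=cv2.INTER_CUBIC))
E
```

```text
time: 5.6
tool_pos: [0.6049, -0.2252, 0.1643]
ee_rot: [[-0.958, 0.286, 0.002], [0.286, 0.958, -0.001], [-0.002, -0.0, -1.0]]
ft_force: [-0.1, 0.1, -3.2]
width: 0.0652
grasp_force: 39.6
5.6 [ 0.6049 -0.2252  0.1643] [[-0.9583  0.2857  0.0016]
 [ 0.2857  0.9583 -0.0007]
 [-0.0017 -0.0002 -1.    ]] [-0.4443  0.3216  1.2426  0.      1.5756 -1.7253] [-0.1387  0.1419 -3.2482]
```

View pics/held.png

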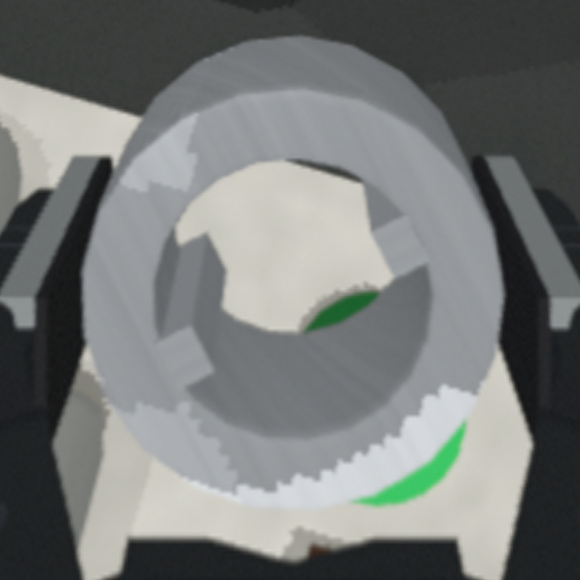

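Ring held at the pads, with its centre in the tool frame about (-1,-0.4) mm. Tabs are visible at (190,355) and (405,245). Transfer above the spindle and turn +0.13.

```bash
python3 -m pendant '[[0.6,[1.32,4.15,0],0],[0.6,[1.32,4.15,0],0],[0.6,[1.32,4.15,0],0],[0.6,[1.32,4.15,0],0],[0.6,[1.32,4.15,0],0],[0.6,[1.32,4.15,0],0],[0.6,[1.32,4.15,0],0],[0.6,[1.32,4.15,0],0],[0.6,[0,0,0],0.13],[0.6,[0,0,1.5],0],[0.6,[0,0,1.5],0],[0.6,[0,0,0],0],[0.6,[0,0,0],0],[0.6,[0,0,0],0]]'
python3 w.py w6
```

```text
time: 7.05
tool_pos: [0.5986, 0.1223, 0.1333]
ee_rot: [[-0.913, 0.408, 0.0], [0.408, 0.913, 0.0], [-0.0, 0.0, -1.0]]
ft_force: [0.1, -0.5, -1.6]
width: 0.0653
grasp_force: 39.8
7.05 [0.5986 0.1223 0.1333] [[-0.9128  0.4083  0.0002]
 [ 0.4083  0.9128  0.0001]
 [-0.0001  0.0002 -1.    ]] [ 0.1087  0.2634  1.3785  0.0001  1.4995 -1.0415] [ 0.1194 -0.5002 -1.5808]
```

View pics/w6.png

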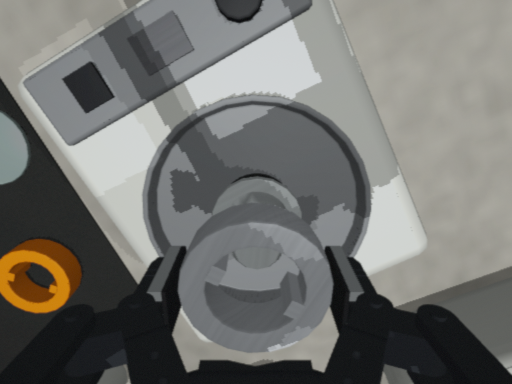

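The pin is visible centred in the bore at (257,255). Small centring shift, then lower gently to just above the keyed top.

```bash
python3 -m pendant '[[0.6,[0.06,0.05,0.5],0],[0.6,[0,0,0.4],0],[0.6,[0,0,0.3],0],[0.6,[0,0,0.3],0],[0.6,[0,0,0.3],0],[0.6,[0,0,0],0],[0.6,[0,0,0],0]]'
python3 -m pendant '[[0.6,[0,0,0.3],0],[0.6,[0,0,0.3],0],[0.6,[0,0,0],0],[0.6,[0,0,0],0]]'
```

```text
time: 7.8
tool_pos: [0.598, 0.1239, 0.1152]
ee_rot: [[-0.913, 0.407, -0.0], [0.407, 0.913, 0.0], [0.0, 0.0, -1.0]]
ft_force: [0.3, -0.4, -1.0]
width: 0.0653
grasp_force: 39.8
time: 8.2
tool_pos: [0.5979, 0.1239, 0.1091]
ee_rot: [[-0.913, 0.408, -0.0], [0.408, 0.913, 0.0], [0.0, -0.0, -1.0]]
ft_force: [0.3, 0.4, -1.1]
width: 0.0655
grasp_force: 39.8
```

```bash
python3 -m pendant '[[0.6,[-0.04,-0.04,0.2],0],[0.6,[0,0,0.2],0],[0.6,[0,0,0],0],[0.6,[0,0,0],0]]'
python3 -m pendant '[[0.6,[0,0,0.15],0],[0.6,[0,0,0],0],[0.6,[0,0,0],0]]'
```

```text
time: 8.6
tool_pos: [0.5981, 0.1233, 0.1052]
ee_rot: [[-0.913, 0.408, -0.0], [0.408, 0.913, 0.0], [0.0, -0.0, -1.0]]
ft_force: [0.1, 0.9, -1.3]
width: 0.0651
grasp_force: 39.8
time: 8.9
tool_pos: [0.5982, 0.1234, 0.1038]
ee_rot: [[-0.913, 0.408, -0.0], [0.408, 0.913, 0.0], [0.0, 0.0, -1.0]]
ft_force: [-0.2, 0.6, -1.9]
width: 0.0648
grasp_force: 39.8
```

```bash
python3 -m pendant '[[0.6,[0,0,0.15],0],[0.6,[0,0,0],0],[0.6,[0,0,0],0]]'
python3 -m pendant '[[0.6,[0,0,0.15],0],[0.6,[0,0,0],0],[0.6,[0,0,0],0]]'
```

```text
time: 9.2
tool_pos: [0.5982, 0.1233, 0.1022]
ee_rot: [[-0.913, 0.408, -0.0], [0.408, 0.913, 0.0], [0.0, -0.0, -1.0]]
ft_force: [0.6, -0.3, -1.4]
width: 0.065
grasp_force: 39.8
time: 9.5
tool_pos: [0.5982, 0.1233, 0.1007]
ee_rot: [[-0.913, 0.408, -0.0], [0.408, 0.913, 0.0], [0.0, 0.0, -1.0]]
ft_force: [-0.1, 0.2, -1.9]
width: 0.0652
grasp_force: 39.8
```

No contact at 5 mm below the keyed top, so the tabs are in the keyways. Continuing down.

```bash
python3 -m pendant '[[0.6,[0,0,0.2],0],[0.6,[0,0,0.2],0],[0.6,[0,0,0],0],[0.6,[0,0,0],0]]'
python3 -m pendant '[[0.6,[0,0,0.2],0],[0.6,[0,0,0.2],0],[0.6,[0,0,0],0],[0.6,[0,0,0],0]]'
python3 -m pendant '[[0.6,[0,0,0.15],0],[0.6,[0,0,0],0],[0.6,[0,0,0],0]]'
```

```text
time: 9.9
tool_pos: [0.5981, 0.1234, 0.0966]
ee_rot: [[-0.913, 0.408, -0.0], [0.408, 0.913, 0.0], [0.0, -0.0, -1.0]]
ft_force: [0.4, 0.5, -2.2]
width: 0.0651
grasp_force: 39.8
time: 10.3
tool_pos: [0.5981, 0.1233, 0.0927]
ee_rot: [[-0.913, 0.408, -0.0], [0.408, 0.913, 0.0], [0.0, -0.0, -1.0]]
ft_force: [-0.5, 0.5, -0.9]
width: 0.0654
grasp_force: 39.8
time: 10.6
tool_pos: [0.5982, 0.1234, 0.0913]
ee_rot: [[-0.913, 0.408, -0.0], [0.408, 0.913, 0.0], [0.0, 0.0, -1.0]]
ft_force: [0.5, -0.5, -1.7]
width: 0.0651
grasp_force: 39.8
```

```bash
python3 -m pendant '[[0.6,[0,0,0.1],0],[0.6,[0,0,0],0],[0.6,[0,0,0],0]]'
python3 -m pendant '[[0.6,[0,0,0.1],0],[0.6,[0,0,0],0],[0.6,[0,0,0],0]]'
```

```text
time: 10.9
tool_pos: [0.5982, 0.1233, 0.0903]
ee_rot: [[-0.913, 0.408, -0.0], [0.408, 0.913, 0.0], [0.0, 0.0, -1.0]]
ft_force: [0.6, 0.1, -1.9]
width: 0.0652
grasp_force: 39.8
time: 11.2
tool_pos: [0.5982, 0.1234, 0.0892]
ee_rot: [[-0.913, 0.408, -0.0], [0.408, 0.913, 0.0], [0.0, 0.0, -1.0]]
ft_force: [0.0, 0.6, -2.0]
width: 0.0651
grasp_force: 39.8
```

```bash
python3 -m pendant '[[0.6,[0,0,0.1],0],[0.6,[0,0,0],0],[0.6,[0,0,0],0]]'
python3 -m pendant '[[0.6,[0,0,0.07],0],[0.6,[0,0,0],0],[0.6,[0,0,0],0]]'
```

```text
time: 11.5
tool_pos: [0.5982, 0.1234, 0.0883]
ee_rot: [[-0.913, 0.408, -0.0], [0.408, 0.913, 0.0], [0.0, 0.0, -1.0]]
ft_force: [0.0, -0.3, -1.4]
width: 0.0651
grasp_force: 39.8
time: 11.8
tool_pos: [0.5983, 0.1234, 0.0878]
ee_rot: [[-0.913, 0.408, 0.0], [0.408, 0.913, 0.0], [-0.0, 0.0, -1.0]]
ft_force: [0.6, -0.4, -2.0]
width: 0.0652
grasp_force: 39.8
```

```bash
python3 -m pendant '[[0.6,[0,0,0.1],0],[0.6,[0,0,0],0],[0.6,[0,0,0],0]]'
python3 -m pendant '[[0.6,[0,0,0.1],0],[0.6,[0,0,0],0],[0.6,[0,0,0],0]]'
```

```text
time: 12.1
tool_pos: [0.5984, 0.1234, 0.0872]
ee_rot: [[-0.913, 0.408, 0.001], [0.408, 0.913, 0.0], [-0.001, 0.0, -1.0]]
ft_force: [-0.7, 0.2, 1.2]
width: 0.0652
grasp_force: 40.1
time: 12.4
tool_pos: [0.5984, 0.1234, 0.086]
ee_rot: [[-0.913, 0.408, 0.001], [0.408, 0.913, 0.0], [-0.0, 0.0, -1.0]]
ft_force: [-1.3, -0.5, 2.8]
width: 0.0649
grasp_force: 40.2
```

Contact came on the flange at about 4.6 N net, and the extra 2 mm of height fits the mat's thickness. Ease off, release, rise.

```bash
python3 -m pendant '[[0.6,[0,0,-0.1],0],[0.6,[0,0,0],0],[0.8,[0,0,0],0],[0.9,[0,0,0],0],[1,[0,0,0],0],[1,[0,0,0],0],[1,[0,0,0],0],[1,[0,0,0],0]]'
python3 -m pendant '[[1,[0,0,-1],0],[1,[0,0,-2],0],[1,[0,0,-3],0],[1,[0,0,-3],0],[1,[-3,0,-1],0],[1,[-3,0,0],0],[1,[0,0,0],0],[1,[0,0,0],0],[1,[0,0,0],0]]'
python3 w.py w7;python3 - <<'E'
from h import *;import pickle
s=pickle.load(open("pics/w7.pkl","rb"));c=cam("wrist",s);im=cv2.imread("pics/w7.png")
u,v=proj(c,(.5985,.123,.108)).astype(int);print(u,v)
a=im[max(0,v-80):v+80,max(0,u-80):u+80];a=cv2.resize(a,(580,int(580*a.shape[0]/a.shape[1])),interpolation=cv2.INTER_CUBIC)
cv2.imwrite("pics/end.png",a)
# expected outline of ring top at home (z .108) vs resting on keys (.124)
for z in(.108,.124):print(z,[proj(c,(.5985+dx,.123+dy,z)) for dx,dy in((.033,0),(-.033,0),(0,.033),(0,-.033))])
E
```

```text
time: 13.2
tool_pos: [0.5982, 0.1234, 0.0866]
ee_rot: [[-0.913, 0.408, -0.0], [0.408, 0.913, 0.0], [0.0, 0.0, -1.0]]
ft_force: [0.4, 0.2, -0.3]
width: 0.0852
grasp_force: 0.0
time: 14.1
tool_pos: [0.6523, 0.0993, 0.1866]
ee_rot: [[-0.913, 0.407, -0.001], [0.407, 0.913, 0.0], [0.001, 0.0, -1.0]]
ft_force: [0.1, -0.0, -0.3]
width: 0.0853
grasp_force: 0.0
14.1 [0.6523 0.0993 0.1866] [[-0.9133  0.4073 -0.0009]
 [ 0.4073  0.9133  0.0004]
 [ 0.0009  0.     -1.    ]] [ 0.0649  0.3472  1.1652  0.0005  1.63   -1.0864] [ 0.1166 -0.0322 -0.3456]
255 119
0.108 [array([275.3147, 164.3952]), array([233.5408,  69.198 ]), array([303.224 ,  97.4164]), array([209.5811, 139.7619])]
0.124 [array([276.7874, 170.9499]), array([231.7479,  68.6529]), array([307.0292,  99.1331]), array([206.0951, 144.6223])]
```

View pics/end.png

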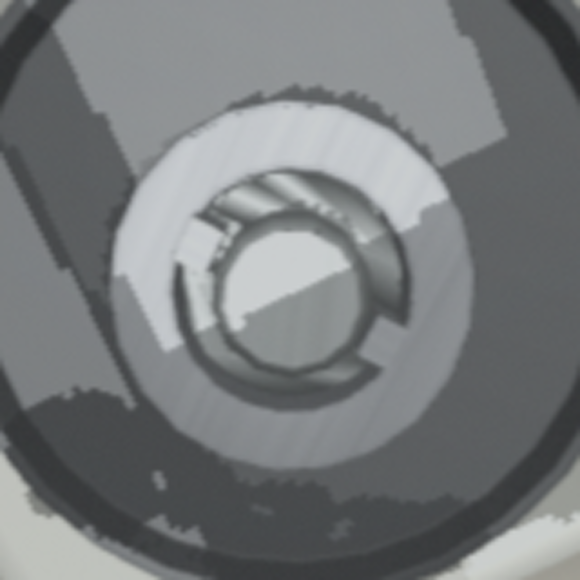

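The ring sits concentric on the spindle with its tabs at (200,243) and (390,345) in the keyways. Its outline is about 100 px across, which fits the home height (103 px) and not resting on the keys (about 111 px).

```bash
python3 -c "from station import *;print(hand_in())"
```

```text
the job is handed in; nothing more can be done
None
```

I fitted the drive ring on the spindle, tabs in the keyways and down on the flange, then let go and handed the job in at about 14 s; contact peaked at about 5 N and I touched nothing else on the bench, but the hand-in returned no verdict.

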